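# Pin the stop arm and set its lock nut a quarter turn off tight

## Task

Take the steel-headed pin out of the black holder, push it down through the fork and arm of the blue stop bracket until its head sits on the upper lug, and let it go. Then screw the brass knurled nut down (clockwise from above) until it bottoms out, back it off a quarter turn so the arm can still be shifted, and finish with the gripper still holding the nut there: do not let go at the end. Leave the red-headed spare pin in its hole and do not disturb the loupe, the hex keys or the screw jar.

Things in the scene. Friction and masses are not known exactly. Their poses are not given: they have to be found in the camera images.
- stop_bracket: Blue bracket fixed to the desk, base 64 (x) x 170 (y) x 8 mm; origin under its centre, z up. Fork of two lugs (36 x 34 mm, 8 mm thick) at y = -45 mm; a bare aluminium arm, fixed in line with the fork holes, runs from it to y = +80 mm, its top at z = 37.5 mm; a steel stud (10 mm across, top at z = 70 mm) at y = +45 mm carries the nut.
- pivot_hole (a point): Centre of the hole's mouth on the upper lug's top face, 46 mm above the desk (bracket x 0, y -45 mm). The vertical hole runs through upper lug, arm and lower lug, 11.5 mm across (arm 12 mm), chamfered, down to 20 mm above the desk and free below. Seated, the pin's origin is at this point. Axes as the bracket's.
- hinge_pin: Loose steel clevis pin, 40 g: shank 10 mm across, 34 mm long, tip chamfered 3 mm; round steel head 18 mm across, 15 mm high. Origin at the centre of the head's underside, z up. It starts upright in either of the holder's two holes, its head resting on the holder's top.
- spare_pin: Red-headed pin of the same head size with a 26 mm shank, in the holder's other hole, to be left there; origin under its head.
- pin_holder: Black plastic block fixed to the desk, 50 (x) x 100 (y) x 40 mm high; origin under its centre. Two vertical holes 11.5 mm across at y = -26 and +26 mm, each holding a pin upright. (Beware on the way: a fixed lamp shade hangs 450 to 580 mm above the desk about x 0.52, y 0.51 m from the base, left of the work; swing past it with the arm drawn in.)
- lock_nut: Brass knurled nut on the stud: 32 mm across, 15 mm high, with a boss 20 mm across, 4 mm high on top. Origin on the stud's axis at the nut's underside, 39 mm above the desk when bottomed out, rising 8 mm a turn (1.27 mm per rad) as it unscrews; its axes stay the bracket's and do not turn. Turning takes about 0.06 N m; it stays where left.
- nut_turn (a joint): Turn of the nut: 0 = bottomed out on its washer (hard stop), growing as it is unscrewed, counterclockwise from above (right-hand thread); starts at 2.2 to 3.6 rad; a quarter turn off the stop is 1.57. A white mark on the nut's top points along the bracket's +y (to the arm's end, away from the pin) at 0, along its -x at 1.57.
- loupe: Small black round eye loupe, 36 mm across, 30 mm high, a loose bystander; origin under its centre.
- hex_keys: Hex keys in a green holder, 44 x 65 x 14 mm, a loose bystander; origin under its centre.
- screw_jar: Jar of screws with a red lid, 53 mm across, 70 mm high, a loose bystander; origin under its centre.

How it is judged:
On the way, in this order (a step that is already met when the one before it is completed fails the run):
1. the steel-headed pin is seated in the bracket's hinge (horizontal distance between hinge_pin and pivot_hole below 0.004 m and z of hinge_pin in the frame of pivot_hole between -0.003 and 0.002 m and angle between hinge_pin's own z axis and vertical below 0.1 rad), for 0.2 s.
2. the knurled nut is screwed down until it bottoms out, the pin staying seated (all of step 1 and value of joint nut_turn below 0.12 rad), for 0.2 s.
At the end, for the whole second after the job is handed in: Pin let go and still seated (head on the lug within 2 mm, within 4 mm of the hole axis, upright within 6 degrees); nut still, 1.2 to 1.95 rad (about a quarter turn) back from its stop; gripper centred on the nut within 15 mm and holding it with more than 3 N (all of step 1 and value of joint nut_turn between 1.2 and 1.95 rad and velocity of joint nut_turn between -0.1 and 0.1 rad/s and contact force between the fingers and lock_nut above 3 N and horizontal distance between the grasp point and lock_nut below 0.015 m and contact force between the fingers and hinge_pin below 0.1 N); the arm keeps its last pose, push and grip.
It fails at once if the spare pin is taken out or knocked about (distance of spare_pin from where it was at the start of the episode above 0.015 m).
It fails at once if the loupe is disturbed (distance of loupe from where it was at the start of the episode above 0.025 m).
It fails at once if the hex key set is disturbed (distance of hex_keys from where it was at the start of the episode above 0.025 m).
It fails at once if the screw jar is disturbed (distance of screw_jar from where it was at the start of the episode above 0.025 m).
It also fails if it takes over 72 s, if anything falls off the work surface, if the arm or the gripper's body presses on something with over 40 N, if the wrist force passes 120 N, or if a joint passes its speed limit or range.

## Robot

A 6-joint arm with a two-finger parallel gripper is mounted at the origin on a cart in front of the work surface, level with it; the furniture and walls round the work are solid. World frame = base frame: x ahead of the robot, y to its left, z up, the work surface at z = 0. Lengths are in m, angles in rad, forces in N, time in s.
With the tool pointing down it reaches from about 0.35 to 0.925 m from the base axis. Payload 6.4 kg.
Tool frame: the origin (TCP) lies midway between the tips of the shut fingers; the grasp point (between the pads) lies 19 mm behind it (bot.grasp_offset is the distance from the TCP to the grasp point, in m); z points along the fingers, y is the line along which they close (so a half turn about z gives the same grasp; the last joint's range is limited). The gripper opens to 94 mm and grips with 3 to 60 N. Pads are 16 mm wide; open, the fingers measure 119 mm over their backs; the gripper's body (75 mm by 177 mm) begins 78 mm behind the grasp point.
Start: joints at [1.166, 0.245, 1.558, -0, 1.339, -0.174], TCP at [0.149, 0.633, 0.179] pointing down, gripper open.
Joint ranges: [-3.13, 3.13], [-1.02, 2.26], [0.13, 2.54], [-0.95, 4.09], [0.21, 2.88], [-2.74, 2.74]. Speed limits (rad/s): [2.57, 2.57, 3.14, 3.14, 3.14, 3.14].

## Interface

Orientations are given as a unit quaternion [w, x, y, z].
In Python, from bench import bot, camera, get_calibration gives the robot as it stands.
- The arm moves only by the tool play_rows, never from a script. Its argument "series" is a list of rows, each an object of numbers: "ax", "ay", "az": the turn, a rotation vector about the tool's x, y, z in units of pi/2 rad (1.0 is pi/2 rad); "dx", "dy", "dz": the shift along the tool's x, y, z in units of 1 m (1.0 is 1 m); "hand": the opening, from -1 (shut) to 1 (fully open). A call has 1 to 20 rows; each row is the pose to reach, as a shift and turn from the pose commanded when the call began, along the tool's axes at that moment; what a row does not reach only later rows make up. A row lasts 1/8 s, in which the tool goes at most 62.5 mm and 10.7 degrees, less where a joint would pass 70% of its speed; a pose out of reach is approached as far as the arm can. A call with a number of a shift or a turn outside -1 to 1 is refused whole. A call with a gripper value outside its range is refused whole. The fingers move at their own pace and stop on an object; the grip force is fixed at half the most. Time passes only in rows, so rows that repeat a pose let the fingers close. It gives the time, the measured TCP pose, the force, the opening and the grip force at its end, in the units of the state.
- bot.read_state(): the state, without advancing time (a new reading comes with each control period).
- camera(name): name is "scene" or "top" or "wrist"; returns (picture, depth): 420x560x3 uint8, red, green, blue; 420x560 float32, m along the optical axis (not along the pixel's ray), 0 where there is no reading.
- get_calibration(name): a dict with "fx", "fy", "cx", "cy" (pixels), "D" ([k1, k2, p1, p2, k3] as OpenCV has them; the pictures are not rectified), "T" (4x4, takes a point from camera to world coordinates); the wrist camera has in their place "hand_eye" (4x4, takes a point from camera to tool coordinates, whose origin is the TCP and whose axes are the flange's). Camera axes: x right, y down, z forward; pixel columns grow to the right and rows downward; lengths in m; the calibration is good to about 2 mm. A picture is of the moment at which its call begins: read the wrist's pose just before it. get_calibration takes no time and is no camera call.
- bot.sign_off(): hands the job in; it is judged then, once.
The state is a dict: "time_s": time; "joint_pos": joint angles; "qd": joint speeds; "effort": joint torques, N m; "tool_pos": TCP position; "orientation": TCP orientation; "force": force on the tool from outside, world axes, zero at the start; "moment": the same for the moment, N m; "grip_width": opening from 0.0 (shut) to 1.0 (fully open); "gripper_force": force on a finger pad.
Only numpy, scipy, OpenCV 4.12 (cv2) and the standard library are available. Lean on these libraries where they do the work, as an engineer would, in place of code of your own. Each camera call takes 0.05 s, during which the arm holds its last target. There are 200 camera calls.

## Working session

There is one attempt and no reset: what is moved stays moved. The work goes in short steps, Python scripts to look and compute and a tool call to move; the robot and the scene stay as the last step left them, time stands still between calls to the robot, and variables do not carry over. Pictures are saved under pics/ and viewed, at most 10 in all, crops included, and the job is handed in when it is done.

Besides the shell and the picture viewer there is one more tool, called after "Emit:" as name(argument=value, ...) on one line, values as JSON. play_rows: Moves the arm, as the interface text tells. Shifts and turns lie within -1 to 1; 1 stands for 1 m of shift or pi/2 rad of turn. Its arguments: {"type":"object","properties":{"series":{"type":"array","items":{"type":"object","properties":{"ax":{"type":"number","minimum":-1,"maximum":1},"ay":{"type":"number","minimum":-1,"maximum":1},"az":{"type":"number","minimum":-1,"maximum":1},"dx":{"type":"number","minimum":-1,"maximum":1},"dy":{"type":"number","minimum":-1,"maximum":1},"dz":{"type":"number","minimum":-1,"maximum":1},"hand":{"type":"number"}}}}},"required":["series"]}

```bash
mkdir -p pics; python3 - <<'E'
from bench import bot,camera,get_calibration
import cv2,numpy as np
s=bot.read_state();print(s)
ims=[]
for n in("scene","top","wrist"):
    p,d=camera(n);np.savez(f"{n}0.npz",p=p,d=d);c=get_calibration(n);print(n,{k:np.round(v,4).tolist() for k,v in c.items()})
    cv2.imwrite(f"pics/{n}0.png",p[:,:,::-1])
E
```

```text
{'time_s': 0.0, 'joint_pos': array([ 1.16593553e+00,  2.45791837e-01,  1.55897598e+00, -1.46307029e-05,
        1.33869038e+00, -1.74091073e-01]), 'qd': array([ 0.00075369,  0.00072159, -0.00081151, -0.00093534, -0.00069594,
       -0.00071495]), 'effort': array([-2.37708417e-03, -4.15870178e+01, -3.14581203e+01,  6.82148966e-02,
        3.36141943e-02, -1.53564870e-04]), 'tool_pos': array([0.14841169, 0.63217853, 0.17768007]), 'orientation': array([-2.59438404e-04,  1.15127272e-01,  9.93350311e-01, -8.95994792e-04]), 'force': array([ 0.19879639, -1.28990097,  0.10929341]), 'moment': array([ 0.00025686, -0.02451881, -0.04130291]), 'gripper_force': 0.0, 'grip_width': 0.9975087986194106}
scene {'fx': 437.2627, 'fy': 437.2627, 'cx': 278.7371, 'cy': 205.3685, 'D': [0.0234, 0.0, 0.0, 0.0, 0.0], 'T': [[0.5464, -0.6542, 0.523, 0.1365], [-0.8375, -0.4179, 0.3522, -0.4101], [-0.0118, -0.6304, -0.7762, 0.7415], [0.0, 0.0, 0.0, 1.0]]}
top {'fx': 500.0686, 'fy': 500.0686, 'cx': 280.609, 'cy': 212.5759, 'D': [0.0383, 0.0, 0.0, 0.0, 0.0], 'T': [[-0.0074, -0.9916, 0.1289, 0.4677], [-1.0, 0.0073, -0.0019, -0.0954], [0.0009, -0.1289, -0.9917, 0.9725], [0.0, 0.0, 0.0, 1.0]]}
wrist {'fx': 301.7206, 'fy': 301.7206, 'cx': 278.23, 'cy': 208.4181, 'D': [-0.0024, 0.0, 0.0, 0.0, 0.0], 'hand_eye': [[-0.0007, -0.9707, -0.2404, 0.0687], [1.0, -0.0004, -0.0009, 0.0001], [0.0008, -0.2404, 0.9707, -0.2061], [0.0, 0.0, 0.0, 1.0]]}
```

View pics/top0.png

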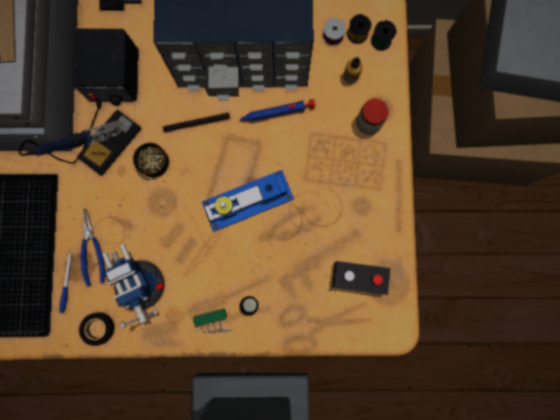

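View pics/scene0.png

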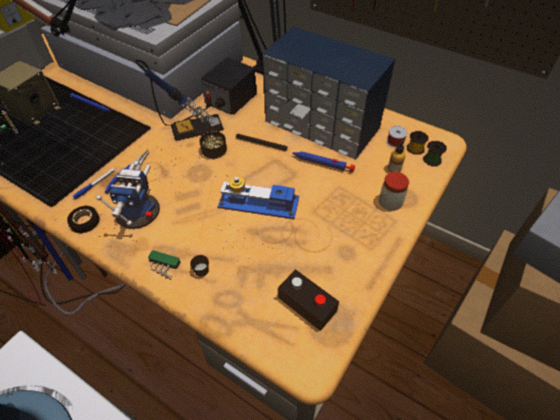

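Top view: bracket near (248,200) with fork at its right end and nut at (223,205); holder at (361,278), steel pin (349,276) on its left, red spare (378,280). Now I'll measure.

```bash
cat > h.py <<'E'
import numpy as np,cv2
from scipy.spatial.transform import Rotation as R
from bench import bot,camera,get_calibration
def K(c): return np.array([[c["fx"],0,c["cx"]],[0,c["fy"],c["cy"]],[0,0,1]])
def Rq(q): return R.from_quat([q[1],q[2],q[3],q[0]])
def pose(s):
    T=np.eye(4);T[:3,:3]=Rq(s["orientation"]).as_matrix();T[:3,3]=s["tool_pos"];return T
def camT(n,s=None):
    c=get_calibration(n)
    return c["T"] if n!="wrist" else pose(s)@c["hand_eye"]
def cast(n,uv,z,T):
    c=get_calibration(n)
    p=cv2.undistortPoints(np.array(uv,float).reshape(-1,1,2),K(c),np.array(c["D"],float)).reshape(-1,2)
    d=np.c_[p,np.ones(len(p))]@T[:3,:3].T
    return T[:3,3]+d*((z-T[2,3])/d[:,2])[:,None]
def proj(n,P,T):
    c=get_calibration(n);M=np.linalg.inv(T)
    return cv2.projectPoints(np.array(P,float).reshape(-1,3),cv2.Rodrigues(M[:3,:3])[0],M[:3,3],K(c),np.array(c["D"],float))[0].reshape(-1,2)
def blobs(mask,amin=15):
    n,l,st,ce=cv2.connectedComponentsWithStats(mask.astype(np.uint8))
    return [(ce[i],st[i]) for i in range(1,n) if st[i][4]>=amin]
E
python3 - <<'E'
from h import *
p=np.load("top0.npz")["p"];T=camT("top")
hsv=cv2.cvtColor(p,cv2.COLOR_RGB2HSV);H,S,V=cv2.split(hsv)
def show(nm,m,z,box,amin=15):
    k=np.zeros(m.shape,bool);x0,y0,x1,y1=box;k[y0:y1,x0:x1]=1
    for ce,st in blobs(m&k,amin): print(nm,ce.round(1),st,cast("top",ce,z,T).round(4))
hb=(330,258,395,300);bb=(190,160,300,240)
show("red",((H<8)|(H>172))&(S>150)&(V>110),.055,hb)
show("steel",(S<70)&(V>110),.055,hb)
show("blue",(H>100)&(H<125)&(S>120)&(V>50),.008,bb)
show("alu",(S<70)&(V>130),.0375,bb)
show("brass",(H>18)&(H<40)&(S>60)&(V>110),.058,(205,190,240,220))
m=((H>100)&(H<125)&(S>120)&(V>50)).astype(np.uint8);k=np.zeros_like(m);k[160:240,190:300]=1
pts=cv2.findNonZero(m*k);print(cv2.minAreaRect(pts),cast("top",cv2.boxPoints(cv2.minAreaRect(pts)),.008,T).round(4))
a=cv2.resize(p[160:240,190:300],None,fx=5,fy=5,interpolation=2);b=cv2.resize(p[250:310,320:400],None,fx=5,fy=5,interpolation=2)
o=np.zeros((400,800,3),np.uint8);o=np.zeros((400,560+240,3),np.uint8);o[:400,:550]=a;b2=cv2.resize(p[255:300,335:385],None,fx=5,fy=5);o[:225,550:800]=b2
cv2.imwrite("pics/crop1.png",o[:,:,::-1])
E
```

```text
red [377.5 279.3] [373 275  10  10  76] [[ 0.4635 -0.272   0.055 ]]
steel [349.  275.4] [345 271   9  10  75] [[ 0.4708 -0.2205  0.055 ]]
blue [256.3 198.6] [ 207  171   86   60 1605] [[ 0.6209 -0.0499  0.008 ]]
blue [234.7 202.4] [233 200   5   6  18] [[ 0.6136 -0.0079  0.008 ]]
blue [213.3 211.1] [212 209   4   5  15] [[0.597  0.0337 0.008 ]]
alu [246.7 197.2] [229 186  33  25 400] [[ 0.6189 -0.0331  0.0375]]
alu [210.8 211.4] [205 203  15  17 105] [[0.5925 0.0344 0.0375]]
alu [222.2 203.8] [220 202   6   5  22] [[0.6067 0.0131 0.0375]]
brass [223.3 205. ] [215 197  17  17 210] [[0.6014 0.0087 0.058 ]]
((247.29129028320312, 200.07257080078125), (31.11893081665039, 85.63223266601562), 67.96377563476562) [[ 0.6155  0.0563  0.008 ]
 [ 0.6783 -0.0988  0.008 ]
 [ 0.6207 -0.1212  0.008 ]
 [ 0.5589  0.033   0.008 ]]
```

View pics/crop1.png

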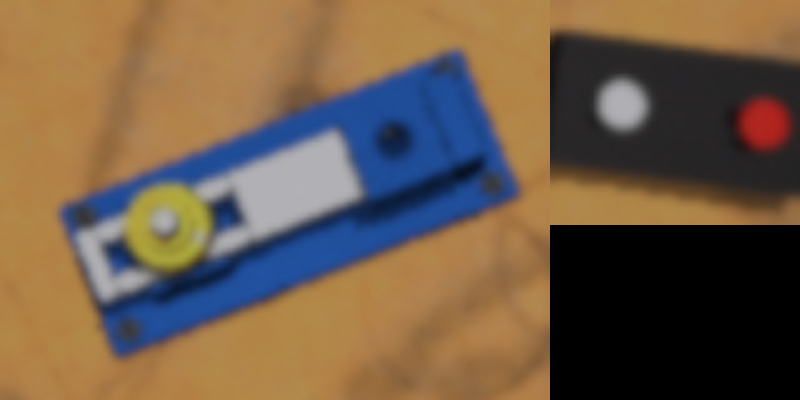

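```bash
cat >> h.py <<'E'
def azy(T): return np.arctan2(T[1,1],T[0,1])
def rel(T,pos,az=None):
    """shift in tool axes and turn (units of the move) from commanded pose T to pos, tool y azimuth az (mod pi), kept vertical"""
    d=T[:3,:3].T@(np.array(pos)-T[:3,3])
    if az is None: rv=np.zeros(3)
    else:
        G=np.c_[[np.sin(az),-np.cos(az),0],[np.cos(az),np.sin(az),0],[0,0,-1]]
        rv=R.from_matrix(T[:3,:3].T@G).as_rotvec()
    return d.round(4),(rv/(np.pi/2)).round(4)
E
python3 - <<'E'
from h import *
T=camT("top");h=cast("top",[268.6,187.8],.046,T)[0];print("hole",h)
S=pose(bot.read_state())
for p in([.3,.29,.18],[.43,0,.18],[.471,-.2205,.16]): print(rel(S,p,-.14))
# scene check
p=np.load("scene0.npz")["p"];Ts=camT("scene");H,Sa,V=cv2.split(cv2.cvtColor(p,cv2.COLOR_RGB2HSV))
for ce,st in blobs((Sa<70)&(V>120)&(np.indices(V.shape)[0]>270)&(np.indices(V.shape)[0]<295)&(np.indices(V.shape)[1]>285)&(np.indices(V.shape)[1]<310)): print(ce,st,cast("scene",ce,.05,Ts))
print(proj("scene",[[.471,-.2205,.05],h],Ts))
E
```

```text
hole [ 0.63524325 -0.07486023  0.046     ]Traceback (most recent call last):
  File "<stdin>", line 4, in <module>
  File "h.py", line 29, in rel
    rv=R.from_matrix(T[:3,:3].T@G).as_rotvec()
       ~~~~~~~~~~~~~^^^^^^^^^^^^^^
  File "scipy/spatial/transform/_rotation.pyx", line 1143, in scipy.spatial.transform._rotation.Rotation.from_matrix
ValueError: Non-positive determinant (left-handed or null coordinate frame) in rotation matrix 0: [[-9.06341341e-02 -9.95884231e-01 -2.27339988e-04]
 [-9.95883284e-01  9.06337240e-02  1.41861528e-03]
 [ 1.39217192e-03 -3.54979061e-04  9.99998968e-01]].
```

```bash
sed -i 's/\[np.sin(az),-np.cos(az),0\]/[-np.sin(az),np.cos(az),0]/' h.py
python3 - <<'E'
from h import *
S=pose(bot.read_state())
for p in([.3,.29,.18],[.43,0,.18],[.471,-.2205,.16]): print(rel(S,p,-.14))
E
```

```text
(array([-0.2258, -0.2986, -0.0017]), array([-8.000e-04,  6.000e-04,  9.422e-01]))
(array([-0.4187, -0.5512, -0.0014]), array([-8.000e-04,  6.000e-04,  9.422e-01]))
(array([-0.509 , -0.7564,  0.0189]), array([-8.000e-04,  6.000e-04,  9.422e-01]))
```

Emit:
play_rows(series=[{"dx": -0.22,"dy": -0.29,"dz": 0,"az": 0.2,"hand": 0},{"dx": -0.22,"dy": -0.29,"dz": 0,"az": 0.3,"hand": 0},{"dx": -0.22,"dy": -0.29,"dz": 0,"az": 0.4,"hand": 0},{"dx": -0.22,"dy": -0.29,"dz": 0,"az": 0.5,"hand": 0},{"dx": -0.22,"dy": -0.29,"dz": 0,"az": 0.6,"hand": 0},{"dx": -0.22,"dy": -0.29,"dz": 0,"az": 0.7,"hand": 0},{"dx": -0.42,"dy": -0.55,"dz": 0,"az": 0.94,"hand": 0},{"dx": -0.42,"dy": -0.55,"dz": 0,"az": 0.94,"hand": 0},{"dx": -0.42,"dy": -0.55,"dz": 0,"az": 0.94,"hand": 0},{"dx": -0.42,"dy": -0.55,"dz": 0,"az": 0.94,"hand": 0},{"dx": -0.42,"dy": -0.55,"dz": 0,"az": 0.94,"hand": 0},{"dx": -0.51,"dy": -0.756,"dz": 0.019,"az": 0.942,"hand": 0},{"dx": -0.51,"dy": -0.756,"dz": 0.019,"az": 0.942,"hand": 0},{"dx": -0.51,"dy": -0.756,"dz": 0.019,"az": 0.942,"hand": 0},{"dx": -0.51,"dy": -0.756,"dz": 0.019,"az": 0.942,"hand": 0},{"dx": -0.51,"dy": -0.756,"dz": 0.019,"az": 0.942,"hand": 0},{"dx": -0.51,"dy": -0.756,"dz": 0.019,"az": 0.942,"hand": 0},{"dx": -0.51,"dy": -0.756,"dz": 0.019,"az": 0.942,"hand": 0},{"dx": -0.51,"dy": -0.756,"dz": 0.019,"az": 0.942,"hand": 0},{"dx": -0.51,"dy": -0.756,"dz": 0.019,"az": 0.942,"hand": 0}])

```text
validation failed for argument at $.se...
```

```bash
cat > pin.py <<'E'
from h import *
import sys
s=bot.read_state();p,d=camera("wrist");S=pose(s);T=camT("wrist",s)
cv2.imwrite(f"pics/{sys.argv[1]}.png",p[:,:,::-1]);np.savez(sys.argv[1]+".npz",p=p,d=d,S=S)
print(s["time_s"],s["tool_pos"],azy(S),s["grip_width"],s["joint_pos"].round(3),s["force"].round(1))
E
python3 pin.py w1
```

```text
0.15 [0.14848071 0.63232301 0.17791865] 1.340037965551387 0.9981267989698472 [ 1.166  0.246  1.559 -0.     1.339 -0.174] [ 0.  -0.2 -0.3]
```

View pics/w1.png

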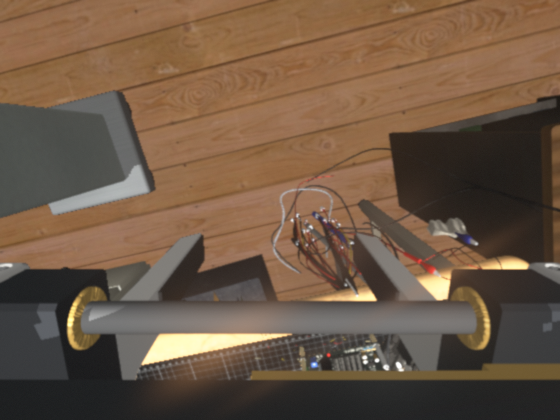

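The call was refused and the arm hasn't moved; the wrist view shows only floor and the fingers (tips near (190,240) and (365,240)). I'll retry with fewer rows.

Emit:
play_rows(series=[{"dx": -0.22,"dy": -0.29,"dz": 0.0,"ax": 0.0,"ay": 0.0,"az": 0.3,"hand": 0.0},{"dx": -0.22,"dy": -0.29,"dz": 0.0,"ax": 0.0,"ay": 0.0,"az": 0.4,"hand": 0.0},{"dx": -0.22,"dy": -0.29,"dz": 0.0,"ax": 0.0,"ay": 0.0,"az": 0.5,"hand": 0.0},{"dx": -0.22,"dy": -0.29,"dz": 0.0,"ax": 0.0,"ay": 0.0,"az": 0.6,"hand": 0.0},{"dx": -0.22,"dy": -0.29,"dz": 0.0,"ax": 0.0,"ay": 0.0,"az": 0.7,"hand": 0.0},{"dx": -0.22,"dy": -0.29,"dz": 0.0,"ax": 0.0,"ay": 0.0,"az": 0.7,"hand": 0.0}])

```text
time_s: 0.95
tool_pos: [0.2969, 0.2982, 0.1787]
orientation: [0.0, 0.619, 0.785, 0.0]
force: [0.2, 0.1, 0.2]
grip_width: 0.499
gripper_force: 0.0
```

```bash
python3 - <<'E'
from h import *
S=pose(bot.read_state());print(azy(S))
for p in([.43,0,.18],[.471,-.2205,.16]): print(rel(S,p,-.14))
E
```

```text
0.23461517972104007
(array([-0.321 ,  0.0601, -0.0012]), array([ 3.000e-04, -1.000e-04,  2.385e-01]))
(array([-0.545 ,  0.0487,  0.0188]), array([ 3.000e-04, -1.000e-04,  2.385e-01]))
```

Emit:
play_rows(series=[{"dx": -0.321,"dy": 0.06,"dz": 0.0,"az": 0.2385,"hand": 0.0},{"dx": -0.321,"dy": 0.06,"dz": 0.0,"az": 0.2385,"hand": 0.0},{"dx": -0.321,"dy": 0.06,"dz": 0.0,"az": 0.2385,"hand": 0.0},{"dx": -0.321,"dy": 0.06,"dz": 0.0,"az": 0.2385,"hand": 0.0},{"dx": -0.321,"dy": 0.06,"dz": 0.0,"az": 0.2385,"hand": 0.0},{"dx": -0.545,"dy": 0.049,"dz": 0.019,"az": 0.2385,"hand": 0.0},{"dx": -0.545,"dy": 0.049,"dz": 0.019,"az": 0.2385,"hand": 0.0},{"dx": -0.545,"dy": 0.049,"dz": 0.019,"az": 0.2385,"hand": 0.0},{"dx": -0.545,"dy": 0.049,"dz": 0.019,"az": 0.2385,"hand": 0.0},{"dx": -0.545,"dy": 0.049,"dz": 0.019,"az": 0.2385,"hand": 0.0},{"dx": -0.545,"dy": 0.049,"dz": 0.019,"az": 0.2385,"hand": 0.0}])

```text
validation failed for argument at $.se...
```

```bash
python3 pin.py w2
```

```text
0.95 [0.29692479 0.29823676 0.17872976] 0.23461517972104007 0.49892070895072665 [ 0.517 -0.331  2.115 -0.     1.357  0.282] [0.2 0.1 0.2]
```

View pics/w2.png

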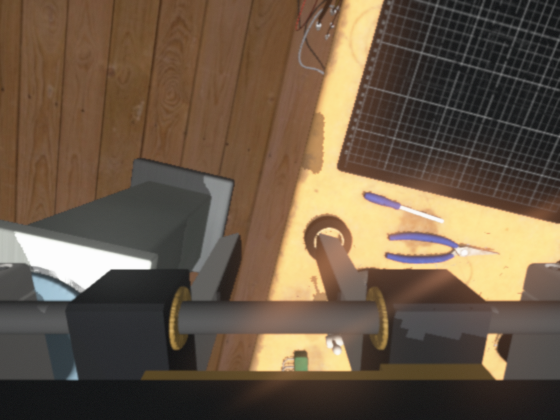

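Refused again, probably because all seven keys are needed; the view just shows the bench edge, mat and pliers. Retrying with full rows.

Emit:
play_rows(series=[{"ax": 0.0,"ay": 0.0,"az": 0.24,"dx": -0.32,"dy": 0.06,"dz": 0.0,"hand": 0.0},{"ax": 0.0,"ay": 0.0,"az": 0.24,"dx": -0.32,"dy": 0.06,"dz": 0.0,"hand": 0.0},{"ax": 0.0,"ay": 0.0,"az": 0.24,"dx": -0.32,"dy": 0.06,"dz": 0.0,"hand": 0.0},{"ax": 0.0,"ay": 0.0,"az": 0.24,"dx": -0.32,"dy": 0.06,"dz": 0.0,"hand": 0.0},{"ax": 0.0,"ay": 0.0,"az": 0.24,"dx": -0.32,"dy": 0.06,"dz": 0.0,"hand": 0.0},{"ax": 0.0,"ay": 0.0,"az": 0.24,"dx": -0.545,"dy": 0.05,"dz": 0.02,"hand": 0.0},{"ax": 0.0,"ay": 0.0,"az": 0.24,"dx": -0.545,"dy": 0.05,"dz": 0.02,"hand": 0.0},{"ax": 0.0,"ay": 0.0,"az": 0.24,"dx": -0.545,"dy": 0.05,"dz": 0.02,"hand": 0.0},{"ax": 0.0,"ay": 0.0,"az": 0.24,"dx": -0.545,"dy": 0.05,"dz": 0.02,"hand": 0.0},{"ax": 0.0,"ay": 0.0,"az": 0.24,"dx": -0.545,"dy": 0.05,"dz": 0.02,"hand": 0.0},{"ax": 0.0,"ay": 0.0,"az": 0.24,"dx": -0.545,"dy": 0.05,"dz": 0.02,"hand": 0.0}])

```text
time_s: 2.38
tool_pos: [0.4746, -0.2166, 0.1584]
orientation: [-0.001, 0.754, 0.657, 0.0]
force: [-0.5, 0.2, 0.5]
grip_width: 0.5
gripper_force: 0.0
```

```bash
python3 pin.py w3; python3 - <<'E'
from h import *
f=np.load("w3.npz");S=f["S"];p=f["p"];T=S@get_calibration("wrist")["hand_eye"]
print("tcp px",proj("wrist",[S[:3,3],[.471,-.2205,.055]],T).round(0))
H,Sa,V=cv2.split(cv2.cvtColor(p,cv2.COLOR_RGB2HSV))
for nm,m in(("red",((H<8)|(H>172))&(Sa>150)&(V>80)),("steel",(Sa<60)&(V>110))):
    for ce,st in blobs(m,80): print(nm,ce.round(1),st,cast("wrist",ce,.055,T).round(4))
E
```

```text
2.375 [ 0.47459374 -0.21662227  0.15844208] -0.13644162352940853 0.49984780899565995 [-0.646 -0.037  1.901  0.     1.278 -0.51 ] [-0.5  0.2  0.5]
tcp px [[277. 233.]
 [275. 206.]]
red [556.5 224.8] [552 210   8  29 152] [[ 0.7675 -0.2826  0.055 ]]
red [273.3 251.4] [265 244  17  16 212] [[ 0.4623 -0.2713  0.055 ]]
steel [409.3  10.2] [388   0  64  52 689] [[ 0.6178 -0.0562  0.055 ]]
steel [200.  35.] [190  24  22  24 411] [[ 0.4251 -0.0501  0.055 ]]
steel [  3.2 172. ] [  0 153  10  31 187] [[ 0.1991 -0.1471  0.055 ]]
steel [273.3 205.8] [265 198  18  16 225] [[ 0.4695 -0.2204  0.055 ]]
```

View pics/w3.png

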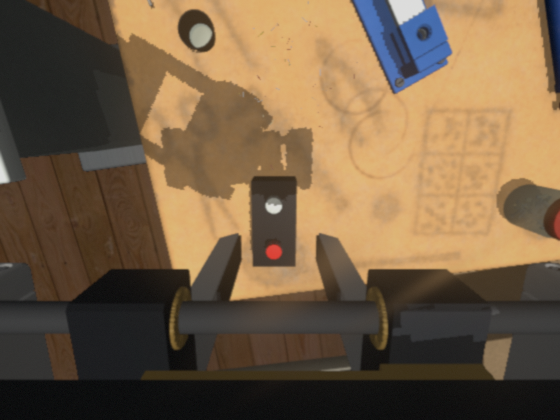

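```bash
python3 - <<'E'
from h import *
s=bot.read_state();S=pose(s);print(s["tool_pos"],s["qd"].round(3),rel(S,[.470,-.2204,.0435],-.14))
f=np.load("w3.npz");T=f["S"]@get_calibration("wrist")["hand_eye"];print("hole",cast("wrist",[424,32],.046,T))
E
```

```text
[ 0.47468149 -0.21617267  0.15862387] [ 0.012 -0.011  0.004 -0.    -0.003 -0.002] (array([-0.0049, -0.004 ,  0.1151]), array([-0.0002, -0.0003,  0.0029]))
hole [[ 0.63484377 -0.07390684  0.046     ]]
```

Emit:
play_rows(series=[{"ax": 0.0,"ay": 0.0,"az": 0.0,"dx": -0.005,"dy": -0.004,"dz": 0.05,"hand": 0.0},{"ax": 0.0,"ay": 0.0,"az": 0.0,"dx": -0.005,"dy": -0.004,"dz": 0.08,"hand": 0.0},{"ax": 0.0,"ay": 0.0,"az": 0.0,"dx": -0.005,"dy": -0.004,"dz": 0.1,"hand": 0.0},{"ax": 0.0,"ay": 0.0,"az": 0.0,"dx": -0.005,"dy": -0.004,"dz": 0.105,"hand": 0.0},{"ax": 0.0,"ay": 0.0,"az": 0.0,"dx": -0.005,"dy": -0.004,"dz": 0.105,"hand": 0.0},{"ax": 0.0,"ay": 0.0,"az": 0.0,"dx": -0.005,"dy": -0.004,"dz": 0.105,"hand": 0.0}])

```text
time_s: 3.18
tool_pos: [0.471, -0.2219, 0.0551]
orientation: [0.001, 0.754, 0.657, 0.0]
force: [-0.2, -0.1, 0.4]
grip_width: 0.503
gripper_force: 0.0
```

```bash
python3 - <<'E'
from h import *
s=bot.read_state();S=pose(s);print(s["tool_pos"],s["qd"].round(3),rel(S,[.470,-.2204,.0435],-.14))
E
```

```text
[ 0.47104061 -0.2219201   0.0550562 ] [-0.005  0.003 -0.001 -0.    -0.002 -0.002] (array([ 0.0014, -0.0013,  0.0116]), array([0.0013, 0.0007, 0.0025]))
```

Emit:
play_rows(series=[{"ax": 0.0,"ay": 0.0,"az": 0.0,"dx": 0.001,"dy": -0.001,"dz": 0.006,"hand": 0.0},{"ax": 0.0,"ay": 0.0,"az": 0.0,"dx": 0.001,"dy": -0.001,"dz": 0.011,"hand": 0.0},{"ax": 0.0,"ay": 0.0,"az": 0.0,"dx": 0.001,"dy": -0.001,"dz": 0.011,"hand": -1.0},{"ax": 0.0,"ay": 0.0,"az": 0.0,"dx": 0.001,"dy": -0.001,"dz": 0.011,"hand": -1.0},{"ax": 0.0,"ay": 0.0,"az": 0.0,"dx": 0.001,"dy": -0.001,"dz": 0.011,"hand": -1.0},{"ax": 0.0,"ay": 0.0,"az": 0.0,"dx": 0.001,"dy": -0.001,"dz": 0.011,"hand": -1.0},{"ax": 0.0,"ay": 0.0,"az": 0.0,"dx": 0.001,"dy": -0.001,"dz": 0.011,"hand": -1.0},{"ax": 0.0,"ay": 0.0,"az": 0.0,"dx": 0.001,"dy": -0.001,"dz": 0.011,"hand": -1.0}])

```text
time_s: 4.18
tool_pos: [0.4694, -0.2206, 0.0428]
orientation: [0.0, 0.754, 0.657, -0.0]
force: [-0.1, -0.4, -0.4]
grip_width: -0.001
gripper_force: 0.0
```

```bash
python3 pin.py w4
```

```text
4.175 [ 0.46938064 -0.22059134  0.04280283] -0.13656702660994774 -0.0007656291227553783 [-0.658  0.111  1.983 -0.     1.048 -0.522] [-0.1 -0.4 -0.4]
```

View pics/w4.png

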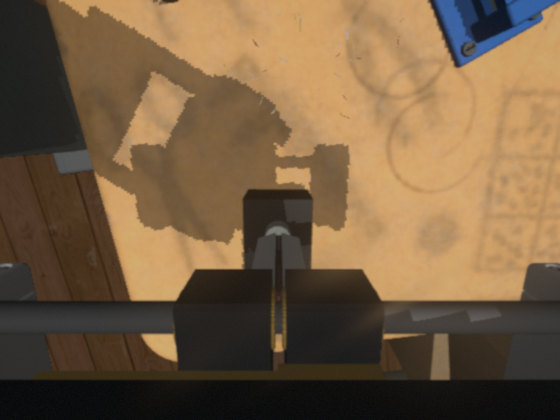

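The fingers closed behind the pin: its head shows at (277,230), just in front of the shut fingertips. I'll check against depth.

```bash
python3 - <<'E'
from h import *
c=get_calibration("wrist")
for n in("w3","w4"):
    f=np.load(n+".npz");S=f["S"];p=f["p"];d=f["d"];T=S@c["hand_eye"]
    print(n,"pred px head/tcp/red",proj("wrist",[[.470,-.2204,.055],S[:3,3],[.463,-.2715,.055]],T).round(0).tolist())
    H,Sa,V=cv2.split(cv2.cvtColor(p,cv2.COLOR_RGB2HSV))
    for nm,m in (("st",(Sa<60)&(V>105)),("red",((H<8)|(H>172))&(Sa>150)&(V>80))):
      for ce,st in blobs(m,40):
        if 240<ce[0]<310 and 180<ce[1]<300:
            x,y=int(ce[0]),int(ce[1]);z=np.median(d[y-2:y+3,x-2:x+3])
            q=cv2.undistortPoints(np.array([[ce]],float),K(c),np.array(c["D"]))[0,0]
            print(nm,ce.round(1),st,"depthpt",(T@np.r_[q*z,z,1]).round(4)[:3],cast("wrist",ce,.055,T).round(4))
f=np.load("w4.npz");print(f["d"][200:250:5,277].round(3),f["d"][200:250:5,262].round(3))
E
```

```text
w3 pred px head/tcp/red [[274.0, 206.0], [277.0, 233.0], [274.0, 251.0]]
st [273.3 205.7] [265 198  18  16 227] depthpt [ 0.4695 -0.2203  0.0553] [[ 0.4695 -0.2204  0.055 ]]
red [273.3 251.4] [265 244  17  16 212] depthpt [ 0.4623 -0.2711  0.0553] [[ 0.4623 -0.2713  0.055 ]]
w4 pred px head/tcp/red [[278.0, 239.0], [277.0, 233.0], [278.0, 306.0]]
st [276.9 230.5] [267 227  21   8 108] depthpt [ 0.4701 -0.2145  0.0553] [[ 0.4701 -0.2146  0.055 ]]
[0.214 0.214 0.214 0.216 0.217 0.205 0.204 0.189 0.18  0.172] [0.212 0.214 0.215 0.217 0.218 0.218 0.218 0.219 0.175 0.   ]
```

```bash
python3 - <<'E'
from h import *
c=get_calibration("wrist");f=np.load("w4.npz");d=f["d"]
for v in range(226,270,4):
    o=[]
    for u in (262,270,277,284,292):
        z=d[v,u];q=cv2.undistortPoints(np.array([[[u,v]]],float),K(c),np.array(c["D"]))[0,0]
        o.append((c["hand_eye"]@np.r_[q*z,z,1])[:3].round(4).tolist() if z else None)
    print(v,o)
s=bot.read_state();print(s["grip_width"],s["gripper_force"],s["force"],s["effort"].round(2))
E
```

```text
226 [[0.0049, -0.0109, 0.0016], [0.0081, -0.0049, -0.0087], [0.0089, -0.0001, -0.0112], [0.0081, 0.0047, -0.0087], [0.005, 0.0107, 0.0014]]
230 [[0.0017, -0.011, 0.002], [0.0065, -0.0048, -0.0125], [0.0062, -0.0001, -0.0118], [0.0062, 0.0047, -0.0119], [0.0016, 0.0107, 0.0024]]
234 [[-0.0015, -0.0111, 0.0027], [0.0089, -0.0043, -0.028], [0.0036, -0.0001, -0.0125], [0.0096, 0.0043, -0.0299], [-0.0017, 0.0108, 0.0031]]
238 [[0.0092, -0.0089, -0.0362], [0.0093, -0.0041, -0.0365], [0.0077, 0.0, -0.0319], [0.0096, 0.0042, -0.0375], [0.0093, 0.009, -0.0364]]
242 [[0.0091, -0.0085, -0.0427], [0.0098, -0.0039, -0.0446], [0.008, 0.0001, -0.0399], [0.0091, 0.0041, -0.0429], [0.0092, 0.0087, -0.0429]]
246 [[0.0097, -0.0081, -0.0507], [0.0095, -0.0037, -0.05], [0.008, 0.0001, -0.0462], [0.009, 0.004, -0.0489], [0.0093, 0.0084, -0.0496]]
250 [[0.0093, -0.0079, -0.0555], [0.0097, -0.0036, -0.0566], [0.0077, 0.0001, -0.0514], [0.0096, 0.0038, -0.0563], [0.0095, 0.0081, -0.056]]
254 [[0.0097, -0.0075, -0.0619], [0.0092, -0.0035, -0.0607], [0.0075, 0.0001, -0.0566], [0.0092, 0.0038, -0.0608], [0.0091, 0.0079, -0.0605]]
258 [[0.0093, -0.0073, -0.0662], [0.0095, -0.0033, -0.0665], [0.0079, 0.0002, -0.0628], [0.0093, 0.0037, -0.066], [0.0096, 0.0076, -0.0669]]
262 [[0.0092, -0.0071, -0.0708], [0.0098, -0.0032, -0.0721], [0.0082, 0.0002, -0.0685], [0.0091, 0.0036, -0.0705], [0.0095, 0.0074, -0.0715]]
266 [[0.0091, -0.0068, -0.075], [0.0093, -0.0031, -0.0755], [0.0081, 0.0002, -0.0728], [0.0099, 0.0035, -0.0768], [0.0095, 0.0072, -0.076]]
0.001830133831959086 0.0 [-0.5893042   0.32854966  0.2206692 ] [ -0.   -31.47 -26.88   0.05   0.05  -0.  ]
```

```bash
python3 - <<'E'
from h import *
print("grasp_offset",bot.grasp_offset)
c=get_calibration("wrist");d=np.load("w3.npz")["d"]
for u in(225,230,330,335):
    o=[]
    for v in range(228,262,4):
        z=d[v,u];q=cv2.undistortPoints(np.array([[[u,v]]],float),K(c),np.array(c["D"]))[0,0]
        o.append((c["hand_eye"]@np.r_[q*z,z,1])[:3].round(3).tolist() if z else None)
    print(u,o)
S=pose(bot.read_state());p,d=camera("scene");c=get_calibration("scene");T=c["T"]
v,u=np.nonzero(d>0);q=cv2.undistortPoints(np.c_[u,v].astype(float)[:,None],K(c),np.array(c["D"]))[:,0];z=d[v,u]
W=np.c_[q*z[:,None],z,np.ones(len(z))]@T.T
t=(np.linalg.inv(S)@W.T).T
k=(abs(t[:,0])<.012)&(abs(t[:,1])<.03)&(t[:,2]>-.1)&(t[:,2]<.01)
for zz in np.arange(-.1,.01,.006):
    m=k&(t[:,2]>=zz)&(t[:,2]<zz+.006)
    if m.any(): print(round(zz,3),m.sum(),t[m][:,:2].min(0).round(3),t[m][:,:2].max(0).round(3),p[v[m],u[m]].mean(0).astype(int))
x0,y0=proj("scene",[[.47,-.22,.06]],T)[0].astype(int)
cv2.imwrite("pics/s4.png",cv2.resize(p[y0-70:y0+40,x0-70:x0+70],None,fx=5,fy=5,interpolation=2)[:,:,::-1])
E
```

```text
grasp_offset 0.0188
225 [[-0.047, -0.067, 0.159], [-0.052, -0.067, 0.158], [0.009, -0.031, -0.033], [0.009, -0.03, -0.04], [0.01, -0.029, -0.048], [0.009, -0.028, -0.053], [0.009, -0.027, -0.059], [0.009, -0.026, -0.063], [0.009, -0.025, -0.069]]
230 [[-0.046, -0.06, 0.157], [-0.052, -0.061, 0.158], [0.01, -0.028, -0.033], [0.009, -0.027, -0.04], [0.01, -0.026, -0.047], [0.009, -0.025, -0.052], [0.009, -0.025, -0.058], [0.008, -0.024, -0.06], [0.008, -0.023, -0.065]]
330 [[-0.047, 0.066, 0.158], [-0.052, 0.066, 0.158], [0.009, 0.032, -0.032], [0.009, 0.031, -0.04], [0.009, 0.03, -0.046], [0.009, 0.029, -0.053], [0.009, 0.028, -0.058], [0.01, 0.027, -0.065], [0.009, 0.026, -0.069]]
335 [[-0.046, 0.072, 0.158], [-0.052, 0.073, 0.158], [-0.057, 0.073, 0.159], [0.01, 0.034, -0.041], [0.01, 0.033, -0.047], [0.009, 0.032, -0.052], [0.009, 0.03, -0.059], [0.009, 0.03, -0.063], [0.01, 0.028, -0.07]]
-0.1 4 [-0.002 -0.011] [ 0.    -0.011] [79 72 68]
-0.094 4 [-0.    -0.011] [ 0.003 -0.01 ] [78 72 68]
-0.088 10 [-0.009 -0.011] [ 0.006 -0.001] [73 67 64]
-0.082 15 [-0.009 -0.011] [0.009 0.004] [83 74 71]
-0.076 18 [-0.009 -0.012] [0.009 0.004] [81 72 68]
-0.07 23 [-0.009 -0.011] [0.009 0.01 ] [79 72 68]
-0.064 24 [-0.009 -0.011] [0.    0.013] [85 76 71]
-0.058 25 [-0.009 -0.011] [0.002 0.015] [86 77 73]
-0.052 28 [-0.009 -0.011] [0.005 0.014] [86 77 72]
-0.046 24 [-0.01  -0.011] [0.006 0.012] [84 76 73]
-0.04 23 [-0.009 -0.011] [0.008 0.013] [85 78 73]
-0.034 7 [-0.009 -0.005] [-0.007  0.013] [83 73 68]
-0.028 3 [-0.008 -0.001] [-0.007  0.004] [80 72 67]
-0.016 41 [-0.007 -0.008] [0.009 0.008] [119 116 110]
-0.01 19 [-0.008 -0.008] [0.004 0.006] [78 73 67]
-0.004 83 [-0.012 -0.024] [0.011 0.025] [44 34 28]
0.002 154 [-0.012 -0.025] [0.012 0.027] [41 31 24]
0.008 8 [-0.009 -0.024] [ 0.011 -0.023] [35 23 14]
```

View pics/s4.png

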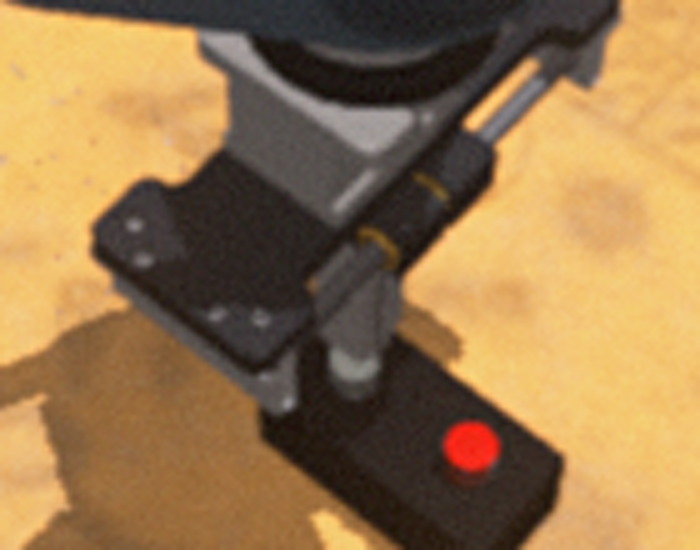

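Side view confirms it: the fingertips end about 27 mm short of the reported TCP, hovering above the steel head (355,370), which hasn't moved. I'll open, go 25 mm lower and close.

Emit:
play_rows(series=[{"ax": 0.0,"ay": 0.0,"az": 0.0,"dx": 0.0,"dy": 0.0,"dz": 0.0,"hand": 0.0},{"ax": 0.0,"ay": 0.0,"az": 0.0,"dx": 0.0,"dy": 0.0,"dz": 0.0,"hand": 0.0},{"ax": 0.0,"ay": 0.0,"az": 0.0,"dx": 0.0,"dy": 0.0,"dz": 0.0,"hand": 0.0},{"ax": 0.0,"ay": 0.0,"az": 0.0,"dx": 0.0,"dy": 0.0,"dz": 0.0,"hand": 0.0},{"ax": 0.0,"ay": 0.0,"az": 0.0,"dx": 0.0,"dy": 0.0,"dz": 0.01,"hand": 0.0},{"ax": 0.0,"ay": 0.0,"az": 0.0,"dx": 0.0,"dy": 0.0,"dz": 0.018,"hand": 0.0},{"ax": 0.0,"ay": 0.0,"az": 0.0,"dx": 0.0,"dy": 0.0,"dz": 0.025,"hand": 0.0},{"ax": 0.0,"ay": 0.0,"az": 0.0,"dx": 0.0,"dy": 0.0,"dz": 0.025,"hand": 0.0}])

```text
time_s: 5.28
tool_pos: [0.4688, -0.2201, 0.0168]
orientation: [-0.001, 0.754, 0.657, -0.0]
force: [0.1, 0.4, 0.2]
grip_width: 0.503
gripper_force: 0.0
```

Emit:
play_rows(series=[{"ax": 0.0,"ay": 0.0,"az": 0.0,"dx": 0.0,"dy": 0.001,"dz": 0.0,"hand": -1.0},{"ax": 0.0,"ay": 0.0,"az": 0.0,"dx": 0.0,"dy": 0.001,"dz": 0.0,"hand": -1.0},{"ax": 0.0,"ay": 0.0,"az": 0.0,"dx": 0.0,"dy": 0.001,"dz": 0.0,"hand": -1.0},{"ax": 0.0,"ay": 0.0,"az": 0.0,"dx": 0.0,"dy": 0.001,"dz": 0.0,"hand": -1.0},{"ax": 0.0,"ay": 0.0,"az": 0.0,"dx": 0.0,"dy": 0.001,"dz": 0.0,"hand": -1.0}])

```text
time_s: 5.9
tool_pos: [0.4698, -0.2206, 0.0179]
orientation: [-0.001, 0.754, 0.657, -0.0]
force: [-4.8, 0.4, 5.1]
grip_width: 0.176
gripper_force: 30.0
```

Emit:
play_rows(series=[{"ax": 0.0,"ay": 0.0,"az": 0.0,"dx": 0.0,"dy": 0.0,"dz": -0.03,"hand": -1.0},{"ax": 0.0,"ay": 0.0,"az": 0.0,"dx": 0.0,"dy": 0.0,"dz": -0.06,"hand": -1.0},{"ax": 0.0,"ay": 0.0,"az": 0.0,"dx": 0.0,"dy": 0.0,"dz": -0.1,"hand": -1.0},{"ax": 0.0,"ay": 0.0,"az": 0.0,"dx": 0.0,"dy": 0.0,"dz": -0.1,"hand": -1.0},{"ax": 0.0,"ay": 0.0,"az": 0.0,"dx": 0.0,"dy": 0.0,"dz": -0.1,"hand": -1.0}])

```text
time_s: 6.52
tool_pos: [0.47, -0.2202, 0.1166]
orientation: [-0.001, 0.754, 0.657, 0.0]
force: [-0.9, -0.7, -0.8]
grip_width: 0.179
gripper_force: 30.0
```

```bash
python3 - <<'E'
from h import *
s=bot.read_state();S=pose(s);print(s["tool_pos"],s["grip_width"],s["gripper_force"],azy(S),rel(S,[.632,-.12,.112],-.137),rel(S,[.635,-.0742,.112],-.137))
E
```

```text
[ 0.46997245 -0.22023153  0.1166388 ] 0.17915720016591233 29.98785674571991 -0.13658480172692739 (array([0.1214, 0.1469, 0.0046]), array([-0.0005, -0.0005,  0.0003])) (array([0.1671, 0.1436, 0.0047]), array([-0.0005, -0.0005,  0.0003]))
```

Emit:
play_rows(series=[{"ax": 0.0,"ay": 0.0,"az": 0.0,"dx": 0.04,"dy": 0.05,"dz": 0.0,"hand": -1.0},{"ax": 0.0,"ay": 0.0,"az": 0.0,"dx": 0.08,"dy": 0.1,"dz": 0.0,"hand": -1.0},{"ax": 0.0,"ay": 0.0,"az": 0.0,"dx": 0.12,"dy": 0.145,"dz": 0.0,"hand": -1.0},{"ax": 0.0,"ay": 0.0,"az": 0.0,"dx": 0.12,"dy": 0.145,"dz": 0.0,"hand": -1.0},{"ax": 0.0,"ay": 0.0,"az": 0.0,"dx": 0.12,"dy": 0.145,"dz": 0.0,"hand": -1.0},{"ax": 0.0,"ay": 0.0,"az": 0.0,"dx": 0.12,"dy": 0.145,"dz": 0.0,"hand": -1.0}])

```text
time_s: 7.28
tool_pos: [0.6291, -0.1222, 0.1169]
orientation: [-0.001, 0.754, 0.657, -0.0]
force: [-0.3, 0.3, -0.5]
grip_width: 0.174
gripper_force: 30.0
```

```bash
python3 pin.py w5; python3 - <<'E'
from h import *
f=np.load("w5.npz");S=f["S"];p=f["p"];T=S@get_calibration("wrist")["hand_eye"]
e=proj("wrist",[[.635,-.0742,.046],[.604,.009,.06]],T);print(e.round(1))
H,Sa,V=cv2.split(cv2.cvtColor(p,cv2.COLOR_RGB2HSV))
x,y=e[0].astype(int)
m=(V<60)&(np.hypot(*(np.indices(V.shape)-np.array([y,x])[:,None,None]))<30)
for ce,st in blobs(m,20): print("hole",ce.round(1),st,cast("wrist",ce,.046,T).round(4))
o=cv2.resize(p[0:240,150:470],None,fx=2.5,fy=2.5,interpolation=2);cv2.imwrite("pics/w5c.png",o[:,:,::-1])
E
```

```text
7.275 [ 0.62907455 -0.12216912  0.11690551] -0.1379141927837343 0.17427572985675854 [-0.368  0.284  1.628 -0.     1.231 -0.23 ] [-0.3  0.3 -0.5]
[[276.7 157.5]
 [223.8  60.3]]
```

View pics/w5c.png

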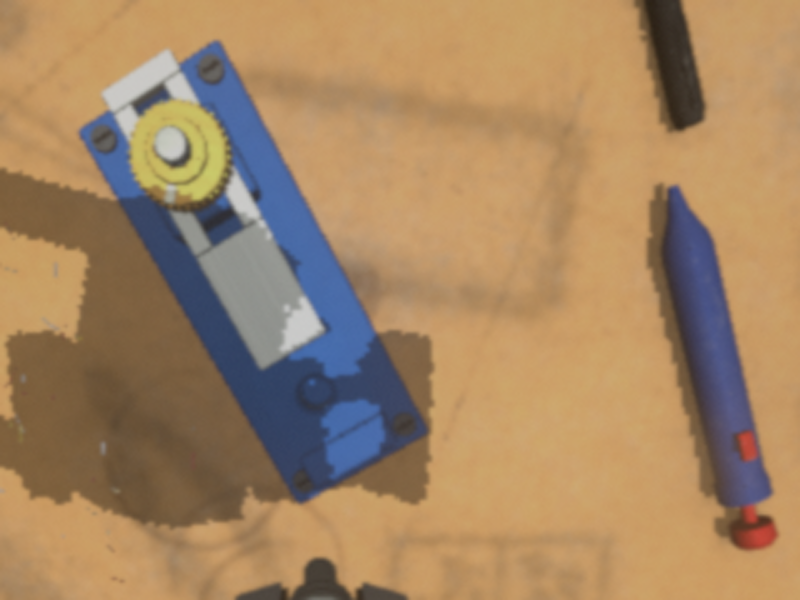

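The view shows the hole ring at crop (316,391), the pin tip at (320,560), nut boss around (183,150), stud top (172,140), white mark at (172,193).

```bash
python3 - <<'E'
from h import *
f=np.load("w5.npz");S=f["S"];p=f["p"];T=S@get_calibration("wrist")["hand_eye"]
g=lambda x,y:[150+x/2.5,y/2.5]
hole=cast("wrist",g(316,391),.046,T)[0];stud=cast("wrist",g(172,142),.070,T)[0]
mark=cast("wrist",g(172,193),.0575,T)[0]
psi=np.arctan2(-(stud-hole)[0],(stud-hole)[1]);L=np.hypot(*(stud-hole)[:2])
print("hole",hole,"stud",stud,"dist",L,"psi",psi)
v=mark-stud;print("mark",mark,v,"nut_turn~",(np.arctan2(-v[0],v[1])-psi)%(2*np.pi))
q=lambda t:proj("wrist",(S@np.r_[t,1])[:3],T)[0]
for t in([.0025,0,.012],[.0035,0,.012],[.005,0,.009],[0,.005,.009],[0,-.005,.009]): 
    r=q(t);print(t,r.round(1),"crop",((r-[150,0])*2.5).round(0))
# edges of pin tip in gray, at column 278
g2=cv2.cvtColor(p,cv2.COLOR_RGB2GRAY);print(g2[216:242,278]);print(g2[230,262:296])
print(rel(S,[*hole[:2],.117],-.137))
E
```

```text
hole [ 0.63486969 -0.07317706  0.046     ] stud [0.60200082 0.00958208 0.07      ] dist 0.08904739128234326 psi 0.37805833773567443
mark [ 0.59730349 -0.00237426  0.0575    ] [-0.00469733 -0.01195634 -0.0125    ] nut_turn~ 2.389186561044962
[0.0025, 0, 0.012] [277.2 224.9] crop [318. 562.]
[0.0035, 0, 0.012] [277.2 223.6] crop [318. 559.]
[0.005, 0, 0.009] [277.2 222.9] crop [318. 557.]
[0, 0.005, 0.009] [283.9 229.3] crop [335. 573.]
[0, -0.005, 0.009] [270.5 229.3] crop [301. 573.]
[163 163 163 161 163 161 145  97  66  65  65  65  65  65  65  63  61  64
  64  59  64  68  84 107 117 117]
[152 153 155 157 160 161 162 159 150 120  80  65  65  64  64  64  65  65
  65  65  64  71 107 143 153 154 159 162 163 161 163 165 166 166]
(array([ 0.0493, -0.001 , -0.0001]), array([-0.001 , -0.0001, -0.0006]))
```

Emit:
play_rows(series=[{"ax": 0.0,"ay": 0.0,"az": 0.0,"dx": 0.025,"dy": -0.001,"dz": 0.0,"hand": -1.0},{"ax": 0.0,"ay": 0.0,"az": 0.0,"dx": 0.049,"dy": -0.0015,"dz": 0.01,"hand": -1.0},{"ax": 0.0,"ay": 0.0,"az": 0.0,"dx": 0.049,"dy": -0.0015,"dz": 0.03,"hand": -1.0},{"ax": 0.0,"ay": 0.0,"az": 0.0,"dx": 0.049,"dy": -0.0015,"dz": 0.05,"hand": -1.0},{"ax": 0.0,"ay": 0.0,"az": 0.0,"dx": 0.049,"dy": -0.0015,"dz": 0.05,"hand": -1.0},{"ax": 0.0,"ay": 0.0,"az": 0.0,"dx": 0.049,"dy": -0.0015,"dz": 0.05,"hand": -1.0}])

```text
time_s: 8.07
tool_pos: [0.6356, -0.0734, 0.0677]
orientation: [0.0, 0.754, 0.657, -0.0]
force: [-0.4, 1.0, -0.5]
grip_width: 0.177
gripper_force: 30.0
```

```bash
python3 - <<'E'
from h import *
s=bot.read_state();S=pose(s);h=np.array([.63487,-.07327,.058])-S[:3,1]*.0006
print(s["tool_pos"],s["force"].round(1),rel(S,h,-.137))
E
```

```text
[ 0.63561453 -0.07336991  0.06765097] [-0.4  1.  -0.5] (array([-0.    , -0.0014,  0.0097]), array([-0.    ,  0.    , -0.0002]))
```

Emit:
play_rows(series=[{"ax": 0.0,"ay": 0.0,"az": 0.0,"dx": 0.0,"dy": -0.001,"dz": 0.005,"hand": -1.0},{"ax": 0.0,"ay": 0.0,"az": 0.0,"dx": 0.0,"dy": -0.001,"dz": 0.01,"hand": -1.0},{"ax": 0.0,"ay": 0.0,"az": 0.0,"dx": 0.0,"dy": -0.001,"dz": 0.014,"hand": -1.0},{"ax": 0.0,"ay": 0.0,"az": 0.0,"dx": 0.0,"dy": -0.001,"dz": 0.018,"hand": -1.0},{"ax": 0.0,"ay": 0.0,"az": 0.0,"dx": 0.0,"dy": -0.001,"dz": 0.018,"hand": -1.0}])

```text
time_s: 8.7
tool_pos: [0.6342, -0.0728, 0.0493]
orientation: [-0.0, 0.754, 0.657, -0.0]
force: [-0.5, -1.8, -0.7]
grip_width: 0.178
gripper_force: 30.0
```

Emit:
play_rows(series=[{"ax": 0.0,"ay": 0.0,"az": 0.0,"dx": 0.0,"dy": 0.0,"dz": 0.005,"hand": -1.0},{"ax": 0.0,"ay": 0.0,"az": 0.0,"dx": 0.0,"dy": 0.0,"dz": 0.01,"hand": -1.0},{"ax": 0.0,"ay": 0.0,"az": 0.0,"dx": 0.0,"dy": 0.0,"dz": 0.015,"hand": -1.0},{"ax": 0.0,"ay": 0.0,"az": 0.0,"dx": 0.0,"dy": 0.0,"dz": 0.02,"hand": -1.0},{"ax": 0.0,"ay": 0.0,"az": 0.0,"dx": 0.0,"dy": 0.0,"dz": 0.023,"hand": -1.0},{"ax": 0.0,"ay": 0.0,"az": 0.0,"dx": 0.0,"dy": 0.0,"dz": 0.025,"hand": -1.0},{"ax": 0.0,"ay": 0.0,"az": 0.0,"dx": 0.0,"dy": 0.0,"dz": 0.025,"hand": -1.0}])

```text
time_s: 9.57
tool_pos: [0.6343, -0.0731, 0.0245]
orientation: [0.0, 0.754, 0.657, -0.0]
force: [-2.7, -4.3, -0.0]
grip_width: 0.183
gripper_force: 30.0
```

Emit:
play_rows(series=[{"ax": 0.0,"ay": 0.0,"az": 0.0,"dx": 0.0,"dy": 0.0,"dz": 0.001,"hand": -1.0},{"ax": 0.0,"ay": 0.0,"az": 0.0,"dx": 0.0,"dy": 0.0,"dz": 0.0025,"hand": -1.0},{"ax": 0.0,"ay": 0.0,"az": 0.0,"dx": 0.0,"dy": 0.0,"dz": 0.0025,"hand": -1.0}])

```text
time_s: 9.95
tool_pos: [0.6344, -0.0734, 0.0239]
orientation: [0.0, 0.754, 0.657, -0.001]
force: [-7.8, -3.8, 9.3]
grip_width: 0.177
gripper_force: 30.0
```

Emit:
play_rows(series=[{"ax": 0.0,"ay": 0.0,"az": 0.0,"dx": 0.0,"dy": 0.0,"dz": 0.002,"hand": 0.0},{"ax": 0.0,"ay": 0.0,"az": 0.0,"dx": 0.0,"dy": 0.0,"dz": 0.0,"hand": 0.0},{"ax": 0.0,"ay": 0.0,"az": 0.0,"dx": 0.0,"dy": 0.0,"dz": 0.0,"hand": 0.0},{"ax": 0.0,"ay": 0.0,"az": 0.0,"dx": 0.0,"dy": 0.0,"dz": 0.0,"hand": 0.0},{"ax": 0.0,"ay": 0.0,"az": 0.0,"dx": 0.0,"dy": 0.0,"dz": -0.03,"hand": 0.0},{"ax": 0.0,"ay": 0.0,"az": 0.0,"dx": -0.02,"dy": 0.0,"dz": -0.07,"hand": 0.0},{"ax": 0.0,"ay": 0.0,"az": 0.0,"dx": -0.03,"dy": 0.0,"dz": -0.09,"hand": 0.0},{"ax": 0.0,"ay": 0.0,"az": 0.0,"dx": -0.03,"dy": 0.0,"dz": -0.09,"hand": 0.0},{"ax": 0.0,"ay": 0.0,"az": 0.0,"dx": -0.03,"dy": 0.0,"dz": -0.09,"hand": 0.0}])

```text
time_s: 11.08
tool_pos: [0.6294, -0.1017, 0.1104]
orientation: [-0.001, 0.754, 0.657, -0.001]
force: [0.1, -0.2, -1.2]
grip_width: 0.501
gripper_force: 0.0
```

```bash
python3 pin.py w6; python3 - <<'E'
from h import *
c=get_calibration("wrist");f=np.load("w6.npz");S=f["S"];p=f["p"];d=f["d"];T=S@c["hand_eye"]
v,u=np.nonzero(d>0);q=cv2.undistortPoints(np.c_[u,v].astype(float)[:,None],K(c),np.array(c["D"]))[:,0];z=d[v,u]
W=(np.c_[q*z[:,None],z,np.ones(len(z))]@T.T)[:,:3]
def top(xy,r,z0,z1,nm):
    m=(np.hypot(*(W[:,:2]-xy).T)<r)&(W[:,2]>z0)&(W[:,2]<z1)
    if m.any(): print(nm,m.sum(),np.median(W[m],0).round(4),(W[m].min(0)+W[m].max(0))[:2]/2)
top([.6349,-.0732],.014,.057,.07,"head")
top([.602,.0096],.008,.066,.075,"stud")
top([.602,.0096],.011,.058,.066,"boss")
top([.602,.0096],.020,.052,.0585,"nuttop")
o=cv2.resize(p[0:240,150:470],None,fx=2.5,fy=2.5,interpolation=2);cv2.imwrite("pics/w6c.png",o[:,:,::-1])
print(rel(S,[.602,.0096,.12],None))
E
```

```text
11.075 [ 0.62938421 -0.10171653  0.11039911] -0.1365026238890082 0.5013586838019998 [-0.338  0.284  1.64   0.     1.22  -0.201] [ 0.1 -0.2 -1.2]
head 345 [ 0.6352 -0.073   0.0611] [ 0.63528462 -0.07326109]
stud 166 [0.6015 0.0093 0.0699] [0.60120598 0.00967282]
boss 363 [0.6033 0.0076 0.061 ] [0.60160225 0.00944305]
nuttop 825 [0.6027 0.0085 0.057 ] [0.60124809 0.00963616]
(array([ 0.1066, -0.0423, -0.0094]), array([0., 0., 0.]))
```

View pics/w6c.png

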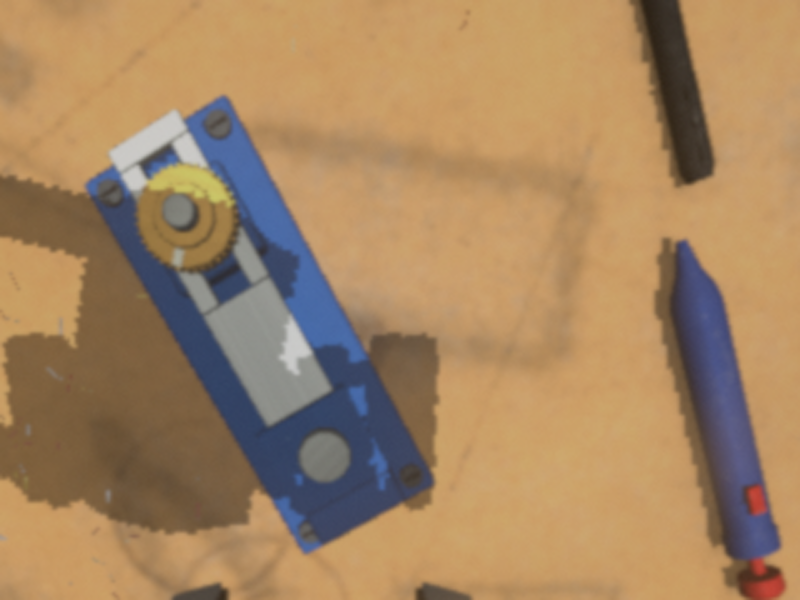

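Pin is seated (head top at 61 mm, disc at crop (325,456)); the nut top is at 57 mm, about 2.4 rad off its stop, agreeing with the mark at (180,255). On to the nut.

Emit:
play_rows(series=[{"ax": 0.0,"ay": 0.0,"az": -0.11,"dx": 0.05,"dy": -0.02,"dz": 0.0,"hand": 0.2},{"ax": 0.0,"ay": 0.0,"az": -0.22,"dx": 0.1,"dy": -0.04,"dz": 0.0,"hand": 0.2},{"ax": 0.0,"ay": 0.0,"az": -0.33,"dx": 0.107,"dy": -0.043,"dz": 0.0,"hand": 0.2},{"ax": 0.0,"ay": 0.0,"az": -0.44,"dx": 0.107,"dy": -0.043,"dz": 0.0,"hand": 0.2},{"ax": 0.0,"ay": 0.0,"az": -0.55,"dx": 0.107,"dy": -0.043,"dz": 0.0,"hand": 0.2},{"ax": 0.0,"ay": 0.0,"az": -0.66,"dx": 0.107,"dy": -0.043,"dz": 0.0,"hand": 0.2},{"ax": 0.0,"ay": 0.0,"az": -0.77,"dx": 0.107,"dy": -0.043,"dz": 0.0,"hand": 0.2},{"ax": 0.0,"ay": 0.0,"az": -0.88,"dx": 0.107,"dy": -0.043,"dz": 0.0,"hand": 0.2},{"ax": 0.0,"ay": 0.0,"az": -0.91,"dx": 0.107,"dy": -0.043,"dz": 0.0,"hand": 0.2},{"ax": 0.0,"ay": 0.0,"az": -0.91,"dx": 0.107,"dy": -0.043,"dz": 0.0,"hand": 0.2},{"ax": 0.0,"ay": 0.0,"az": -0.91,"dx": 0.107,"dy": -0.043,"dz": 0.0,"hand": 0.2}])

```text
time_s: 12.5
tool_pos: [0.6019, 0.0098, 0.1114]
orientation: [-0.001, 0.139, 0.99, 0.0]
force: [1.0, -0.3, 0.2]
grip_width: 0.603
gripper_force: 0.0
```

```bash
python3 - <<'E'
from h import *
s=bot.read_state();S=pose(s);print(s["tool_pos"],azy(S),s["joint_pos"].round(3),rel(S,[.6014,.0096,.019],azy(S)))
E
```

```text
[0.60188364 0.00980791 0.11135987] 1.292505422272419 [-0.172  0.204  1.735  0.     1.204 -1.464] (array([ 0.0003, -0.0003,  0.0924]), array([-0.0001, -0.0009, -0.    ]))
```

Emit:
play_rows(series=[{"ax": 0.0,"ay": 0.0,"az": 0.0,"dx": 0.0,"dy": 0.0,"dz": 0.04,"hand": 0.2},{"ax": 0.0,"ay": 0.0,"az": 0.0,"dx": 0.0,"dy": 0.0,"dz": 0.065,"hand": 0.2},{"ax": 0.0,"ay": 0.0,"az": 0.0,"dx": 0.0,"dy": 0.0,"dz": 0.08,"hand": 0.2},{"ax": 0.0,"ay": 0.0,"az": 0.0,"dx": 0.0,"dy": 0.0,"dz": 0.088,"hand": 0.2},{"ax": 0.0,"ay": 0.0,"az": 0.0,"dx": 0.0,"dy": 0.0,"dz": 0.092,"hand": 0.2},{"ax": 0.0,"ay": 0.0,"az": 0.0,"dx": 0.0,"dy": 0.0,"dz": 0.092,"hand": 0.2}])

```text
time_s: 13.25
tool_pos: [0.6029, 0.0094, 0.0208]
orientation: [0.0, 0.139, 0.99, -0.0]
force: [-0.1, -0.6, 0.5]
grip_width: 0.601
gripper_force: 0.0
```

Emit:
play_rows(series=[{"ax": 0.0,"ay": 0.0,"az": 0.0,"dx": 0.0,"dy": 0.0,"dz": 0.0,"hand": -1.0},{"ax": 0.0,"ay": 0.0,"az": 0.0,"dx": 0.0,"dy": 0.0,"dz": 0.0,"hand": -1.0},{"ax": 0.0,"ay": 0.0,"az": 0.0,"dx": 0.0,"dy": 0.0,"dz": 0.0,"hand": -1.0},{"ax": 0.0,"ay": 0.0,"az": 0.0,"dx": 0.0,"dy": 0.0,"dz": 0.0,"hand": -1.0}])

```text
time_s: 13.75
tool_pos: [0.6026, 0.0093, 0.0206]
orientation: [0.0, 0.138, 0.99, -0.0]
force: [-1.1, -0.8, 1.2]
grip_width: 0.331
gripper_force: 30.0
```

```bash
python3 - <<'E'
from h import *
s=bot.read_state();S=pose(s);print(s["tool_pos"],azy(S),s["moment"].round(2),s["grip_width"]*94)
E
```

```text
[0.60261035 0.00930788 0.0205658 ] 1.2929068589984567 [-0.12  0.11  0.01] 31.073543463333
```

Emit:
play_rows(series=[{"ax": 0.0,"ay": 0.0,"az": 0.1,"dx": 0.001,"dy": 0.0,"dz": 0.0002,"hand": -1.0},{"ax": 0.0,"ay": 0.0,"az": 0.2,"dx": 0.001,"dy": 0.0,"dz": 0.0004,"hand": -1.0},{"ax": 0.0,"ay": 0.0,"az": 0.3,"dx": 0.001,"dy": 0.0,"dz": 0.0006,"hand": -1.0},{"ax": 0.0,"ay": 0.0,"az": 0.4,"dx": 0.001,"dy": 0.0,"dz": 0.0008,"hand": -1.0},{"ax": 0.0,"ay": 0.0,"az": 0.5,"dx": 0.001,"dy": 0.0,"dz": 0.001,"hand": -1.0},{"ax": 0.0,"ay": 0.0,"az": 0.6,"dx": 0.001,"dy": 0.0,"dz": 0.0012,"hand": -1.0},{"ax": 0.0,"ay": 0.0,"az": 0.7,"dx": 0.001,"dy": 0.0,"dz": 0.0014,"hand": -1.0},{"ax": 0.0,"ay": 0.0,"az": 0.8,"dx": 0.001,"dy": 0.0,"dz": 0.0016,"hand": -1.0},{"ax": 0.0,"ay": 0.0,"az": 0.9,"dx": 0.001,"dy": 0.0,"dz": 0.0018,"hand": -1.0},{"ax": 0.0,"ay": 0.0,"az": 0.9,"dx": 0.001,"dy": 0.0,"dz": 0.0018,"hand": -1.0}])

```text
time_s: 15.0
tool_pos: [0.6, 0.0076, 0.0186]
orientation: [0.0, 0.749, 0.663, -0.003]
force: [-7.3, -7.2, 5.6]
grip_width: 0.332
gripper_force: 30.0
```

```bash
cat > st.py <<'E'
from h import *
s=bot.read_state();S=pose(s);print(s["time_s"],s["tool_pos"].round(4),"az",azy(S),s["moment"].round(3),s["force"].round(1),s["grip_width"]*94,s["joint_pos"].round(3),s["effort"].round(2)[5])
E
python3 st.py
```

```text
15.0 [0.6    0.0076 0.0186] az -0.12100077621960281 [-1.423  1.275 -0.02 ] [-7.3 -7.2  5.6] 31.193389990613074 [-0.174  0.326  1.778 -0.005  1.042 -0.05 ] 0.17
```

Emit:
play_rows(series=[{"ax": 0.0,"ay": 0.0,"az": 0.1,"dx": -0.001,"dy": -0.001,"dz": 0.0004,"hand": -1.0},{"ax": 0.0,"ay": 0.0,"az": 0.2,"dx": -0.001,"dy": -0.001,"dz": 0.0008,"hand": -1.0},{"ax": 0.0,"ay": 0.0,"az": 0.3,"dx": -0.001,"dy": -0.001,"dz": 0.001,"hand": -1.0},{"ax": 0.0,"ay": 0.0,"az": 0.4,"dx": -0.001,"dy": -0.001,"dz": 0.0012,"hand": -1.0},{"ax": 0.0,"ay": 0.0,"az": 0.5,"dx": -0.001,"dy": -0.001,"dz": 0.0014,"hand": -1.0},{"ax": 0.0,"ay": 0.0,"az": 0.5,"dx": -0.001,"dy": -0.001,"dz": 0.0014,"hand": -1.0}])

```text
time_s: 15.75
tool_pos: [0.5983, 0.0085, 0.0175]
orientation: [-0.001, 0.945, 0.326, -0.003]
force: [-8.2, -2.0, 8.1]
grip_width: 0.328
gripper_force: 30.0
```

```bash
python3 st.py
```

```text
15.75 [0.5983 0.0085 0.0175] az -0.9067388248241133 [-0.458  1.754 -0.077] [-8.2 -2.   8.1] 30.846543940167308 [-0.174  0.325  1.781 -0.002  1.041  0.733] 0.16
```

Emit:
play_rows(series=[{"ax": 0.0,"ay": 0.0,"az": 0.06,"dx": -0.001,"dy": -0.001,"dz": 0.0,"hand": -1.0},{"ax": 0.0,"ay": 0.0,"az": 0.12,"dx": -0.001,"dy": -0.001,"dz": 0.0,"hand": -1.0},{"ax": 0.0,"ay": 0.0,"az": 0.16,"dx": -0.001,"dy": -0.001,"dz": 0.0,"hand": -1.0},{"ax": 0.0,"ay": 0.0,"az": 0.16,"dx": -0.001,"dy": -0.001,"dz": 0.0,"hand": -1.0}])

```text
time_s: 16.25
tool_pos: [0.598, 0.0089, 0.0174]
orientation: [0.0, 0.979, 0.206, -0.001]
force: [-3.9, -0.4, 5.2]
grip_width: 0.331
gripper_force: 30.0
```

```bash
python3 st.py
```

```text
16.25 [0.598  0.0089 0.0174] az -1.1555707927092664 [-0.105  0.9    0.565] [-3.9 -0.4  5.2] 31.149116796496553 [-1.740e-01  3.230e-01  1.785e+00 -1.000e-03  1.037e+00  9.820e-01] 0.64
```

Emit:
play_rows(series=[{"ax": 0.0,"ay": 0.0,"az": 0.04,"dx": 0.0,"dy": 0.0,"dz": 0.0,"hand": -1.0},{"ax": 0.0,"ay": 0.0,"az": 0.04,"dx": 0.0,"dy": 0.0,"dz": 0.0,"hand": -1.0},{"ax": 0.0,"ay": 0.0,"az": 0.04,"dx": 0.0,"dy": 0.0,"dz": 0.0,"hand": -1.0}])

```text
time_s: 16.62
tool_pos: [0.5987, 0.0094, 0.0174]
orientation: [-0.0, 0.985, 0.175, -0.0]
force: [-3.1, 2.3, 5.6]
grip_width: 0.333
gripper_force: 30.0
```

```bash
python3 st.py
```

```text
16.625 [0.5987 0.0094 0.0174] az -1.219819647786256 [ 0.279  0.736 -0.049] [-3.1  2.3  5.6] 31.29818719776217 [-1.740e-01  3.230e-01  1.784e+00  1.000e-03  1.035e+00  1.046e+00] -0.06
```

Torque rose to 0.57 N m then the fingers slipped on the nut: it has bottomed. Backing off a quarter turn.

Emit:
play_rows(series=[{"ax": 0.0,"ay": 0.0,"az": -0.1,"dx": 0.0002,"dy": 0.0002,"dz": -0.0002,"hand": -1.0},{"ax": 0.0,"ay": 0.0,"az": -0.2,"dx": 0.0004,"dy": 0.0004,"dz": -0.0004,"hand": -1.0},{"ax": 0.0,"ay": 0.0,"az": -0.3,"dx": 0.0006,"dy": 0.0006,"dz": -0.0006,"hand": -1.0},{"ax": 0.0,"ay": 0.0,"az": -0.4,"dx": 0.0008,"dy": 0.0008,"dz": -0.0008,"hand": -1.0},{"ax": 0.0,"ay": 0.0,"az": -0.5,"dx": 0.001,"dy": 0.001,"dz": -0.001,"hand": -1.0},{"ax": 0.0,"ay": 0.0,"az": -0.6,"dx": 0.0012,"dy": 0.0013,"dz": -0.0012,"hand": -1.0},{"ax": 0.0,"ay": 0.0,"az": -0.7,"dx": 0.0014,"dy": 0.0016,"dz": -0.0014,"hand": -1.0},{"ax": 0.0,"ay": 0.0,"az": -0.8,"dx": 0.0016,"dy": 0.0019,"dz": -0.0016,"hand": -1.0},{"ax": 0.0,"ay": 0.0,"az": -0.9,"dx": 0.0017,"dy": 0.0021,"dz": -0.0018,"hand": -1.0},{"ax": 0.0,"ay": 0.0,"az": -1.0,"dx": 0.0017,"dy": 0.0023,"dz": -0.002,"hand": -1.0},{"ax": 0.0,"ay": 0.0,"az": -1.0,"dx": 0.0017,"dy": 0.0023,"dz": -0.002,"hand": -1.0},{"ax": 0.0,"ay": 0.0,"az": -1.0,"dx": 0.0017,"dy": 0.0023,"dz": -0.002,"hand": -1.0}])

```text
time_s: 18.12
tool_pos: [0.6009, 0.0084, 0.0194]
orientation: [-0.001, 0.573, 0.82, 0.0]
force: [-3.5, 3.4, 6.4]
grip_width: 0.334
gripper_force: 30.0
```

```bash
python3 st.py; python3 - <<'E'
from h import *
# mark and pin checks from the fixed top camera and the wrist camera
s=bot.read_state();psi=.378;hole=np.array([.635,-.0735])
for n in("wrist","top"):
    p,d=camera(n);T=camT(n,s);c=get_calibration(n)
    v,u=np.nonzero(d>0);q=cv2.undistortPoints(np.c_[u,v].astype(float)[:,None],K(c),np.array(c["D"]))[:,0];z=d[v,u]
    W=(np.c_[q*z[:,None],z,np.ones(len(z))]@T.T)[:,:3];hs=cv2.cvtColor(p,cv2.COLOR_RGB2HSV)[v,u];rgb=p[v,u]
    m=(np.hypot(*(W[:,:2]-hole).T)<.014)&(W[:,2]>.056)&(W[:,2]<.07)
    if m.any(): print(n,"head",m.sum(),np.median(W[m],0).round(4))
    r=W[:,:2]-[.601,.0097];rr=np.hypot(*r.T);k=(rr<.017)&(rr>.0105)&(W[:,2]>.050)&(W[:,2]<.062)
    a=(np.arctan2(-r[:,0],r[:,1])-psi)%(2*np.pi)
    print(n,"nut pts",k.sum(),"z",np.median(W[k,2]) if k.any() else None)
    w=k&(hs[:,1]<90)
    print("white",w.sum(),np.sort(a[w]).round(2)[::max(1,w.sum()//12)],np.histogram(a[k],12,(0,6.28))[0])
E
```

```text
18.125 [0.6009 0.0084 0.0194] az 0.3512729389387733 [0.583 0.85  0.026] [-3.5  3.4  6.4] 31.364123680053503 [-0.175  0.324  1.778  0.002  1.041 -0.527] 0.05
wrist head 108 [ 0.6322 -0.0653  0.0582]
wrist nut pts 1336 z 0.0558974606085622
white 122 [1.17 1.49 1.53 1.57 1.65 1.71 2.14 2.66 3.84 4.15 4.38 4.77 5.29] [148 126 124  99  81  72  78  86 110 126 137 149]
top head 76 [ 0.6355 -0.0741  0.0612]
top nut pts 0 z None
white 0 [] [0 0 0 0 0 0 0 0 0 0 0 0]
```

```bash
python3 -c "
from bench import bot
print(bot.sign_off())"
```

```text
the job is handed in; nothing more can be done
None
```

The job is handed in: the steel pin is seated and released, and the nut was bottomed out, then backed off to about 1.57 rad (confirmed by its white mark and height) and is still gripped at 30 N; no verdict came back on sign-off, and I didn't re-check the spare pin or bystanders at the end.

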